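Refit the return spring on a desk embossing press

ROBOT

A 6-joint arm with a two-finger parallel gripper is mounted at the origin on the work surface; the furniture and walls round the work are solid. World frame = base frame: x ahead of the robot, y to its left, z up, the work surface at z = 0. Lengths are in m, angles in rad, forces in N, time in s.
With the tool pointing down it reaches from about 0.35 to 0.775 m from the base axis. Payload 5.5 kg.
Tool frame: the origin (TCP) lies at the very end of the fingers, on their centre line; the grasp point (between the pads) lies env.hold_point_z behind it (env.hold_point_z is the distance from the TCP to the grasp point, in m); z points along the fingers, y is the line along which they close (so a half turn about z gives the same grasp; the last joint's range is limited). The gripper opens to 85 mm and grips with 20 to 120 N. Pads are 22 mm wide; open, the fingers measure 114 mm over their backs; the gripper's body (76 mm by 85 mm) begins 54 mm behind the grasp point. The pads swing forward as they close: fully open they stand 13 mm farther back than shut.
Start: joints at [-1.369, 0.313, 0.046, 1.304, 0, 1.431], TCP at [0.193, -0.542, 0.231] pointing down, gripper open.
Joint ranges: [-2.76, 2.76], [-0.86, 1.69], [-1.03, 1.26], [-2.2, 2.34], [-1.47, 1.5], [-3.14, 3.14]. Speed limits (rad/s): [2.57, 2.57, 3.14, 3.14, 3.14, 3.14].

INTERFACE

Orientations are given as a unit quaternion [w, x, y, z].
In Python, from workcell import env gives the robot as it stands.
- The arm moves only by the tool carry_out, never from a script. Its argument "steps" is a list of rows, each a list of 3 entries, a list of its own where there are three numbers: the turn, a rotation vector about the tool's x, y, z in degrees, then the shift along the tool's x, y, z in cm, then the closure in counts, from 0 (fully open) to 255 (shut). A call has exactly 8 rows; each row is the pose to reach, as a shift and turn from the pose commanded when the call began, along the tool's axes at that moment; what a row does not reach only later rows make up. A row lasts 1/8 s, in which the tool goes at most 62.5 mm and 10.7 degrees, less where a joint would pass 70% of its speed; a pose out of reach is approached as far as the arm can. A call with a gripper value outside its range is refused whole. The fingers move at their own pace and stop on an object; "force" is the grip in N (left out, the last holds). Time passes only in rows, so rows that repeat a pose let the fingers close, or fill a call up. It gives the time, the measured TCP pose, the force, the opening and the grip force at its end, in the units of the state.
- env.get_state(): the state, without advancing time (a new reading comes with each control period).
- env.read_camera(name): name is "scene" or "top"; returns (picture, depth): 384x512x3 uint8, red, green, blue; 384x512 float32, m along the optical axis (not along the pixel's ray), 0 where there is no reading.
- env.get_calibration(name): a dict with "fx", "fy", "cx", "cy" (pixels), "origin" and "orientation" of the camera in the world. Camera axes: x right, y up, looking along -z (the intrinsics and any distortion apply to the point x, -y, -z); pixel columns grow to the right and rows downward; lengths in m; the calibration is good to about 2 mm. A picture is of the moment at which its call begins. get_calibration takes no time and is no camera call.
- env.hand_in(): hands the job in; it is judged then, once.
The state is a dict: "clock": time; "joint_pos": joint angles; "qvel": joint speeds; "tau": joint torques, N m; "tcp_pos": TCP position; "orientation": TCP orientation; "wrist_force": force on the tool from outside, world axes, zero at the start; "ft_torque": the same for the moment, N m; "finger_gap": finger opening in m; "grip_force": force on a finger pad.
Only numpy, scipy, OpenCV 4.12 (cv2) and the standard library are available. Lean on these libraries where they do the work, as an engineer would, in place of code of your own. Each camera call takes 0.05 s, during which the arm holds its last target. There are 200 camera calls.

TASK

The desk embossing press is standing with its upper plate off, and one of its two posts has lost its return spring. Pick up the loose spring, thread it tang end down over the bare post, pressing only gently and twisting a little whenever it snags on the lugs, until its foot rests fully home on the seat at the bottom of the post, then let go of it. Never force the spring, and leave the other things on the desk where they are.

Things in the scene. Friction and masses are not known exactly. Their poses are not given: they have to be found in the camera images.
- press: the press base, fixed to the desk: dark steel slab 82 (x) x 170 (y) x 20 mm on rubber feet, origin at the centre of its underside, z up. A brass disc (dia 48, top at z 26 mm) is at its centre; at y = -50 mm stands the post that has its spring (dia 36, spring top at z 82, post top at z 90 mm); at y = +50 mm stands the bare post, a steel rod dia 10 mm.
- post_seat (a point): centre of the bare post's seat, a flat steel ring dia 42, on the post's axis 24 mm above the desk; the spring must rest on it. Axes as the press's. The rod rises 68 mm above it and carries two collars of three broad lugs each. Which way the lugs point varies and is not reported: feel for it, or look. The rod does not turn under a light load.
- upper_collar (a point): point on the rod's axis at the top face of the upper collar, 55 mm above the seat. The collar is 13 mm high (42 to 55 mm above the seat), dia 27 mm, and cut into three lugs, each spanning 82 degrees, with three gaps of 38 degrees between them, 120 degrees apart. The point's axes are the press's, not the lugs'.
- lower_collar (a point): the same for the lower collar, its top 27 mm above the seat, 13 mm high (14 to 27 mm). Its lugs are as large, but turned by 60 degrees: they stand under the gaps of the upper collar, so below the upper collar the spring must be twisted by about 60 degrees, either way, to pass the lower one.
- spring: the loose compression spring of bare steel wire, standing upright, 58 mm tall, outside dia 36, bore dia 30.4 mm, about 90 g. Origin: centre of its foot, z along its axis. Close-wound and rigid in its lowest 10 and top 24 mm, three open coils between. Pressed it shortens by 1 mm per 0.6 N, up to 14 mm (8.4 N), then it is solid: press about 4 N and twist until the force drops.
- spring_grip (a point): middle of the spring's close-wound top part, on its axis, 46 mm above its foot; this part, 34 to 58 mm above the foot, is where to grip. It has faint flats for the fingers all round, every 30 degrees from the spring's own +x.
- tang (a point): inner end of the tang: the wire's end at the foot, bent inward and flattened, along the spring's own +x, 2 mm wide, 0.2 to 2.8 mm above the foot, its inner end 8.5 mm from the axis. It lands on a lug (foot level with the lug's top) unless within about 12 degrees of the middle of a gap between lugs; there the tang drops in between the lugs; twist no further until it is below them.
- ink_bottle: square glass ink bottle with black cap, 46 x 46 x 60 mm, origin at the centre of its underside; a bystander. It and the spring may stand on either side of the press.
- rubber_stamp: rubber stamp with turned wooden handle, 28 x 38 x 63 mm, origin at the centre of its underside; a bystander
- card_case: flat brown leather card case, 55 x 95 x 14 mm, origin at the centre of its underside; a bystander

How it is judged:
By the outcome, as a careful person would: the job done as asked, in the order asked, and still so for the second after the job is handed in, with the robot touching nothing.
It also fails if it takes over 72 s, if anything falls off the work surface, if the arm or the gripper's body presses on something with over 40 N, if the wrist force passes 120 N, or if a joint passes its speed limit or range.

## Working session

There is one attempt and no reset: what is moved stays moved. The work goes in short steps, Python scripts to look and compute and a tool call to move; the robot and the scene stay as the last step left them, time stands still between calls to the robot, and variables do not carry over. Pictures are saved under pics/ and viewed, at most 10 in all, crops included, and the job is handed in when it is done.

Besides the shell and the picture viewer there is one more tool, called after ">>>" in YAML: its name, and indented under it one key for each argument. carry_out: Moves the arm, as the interface text tells. Its arguments: {"type":"object","properties":{"steps":{"type":"array","items":{"type":"array"}},"force":{"type":"number"}},"required":["steps"]}

```bash
mkdir -p pics; ls
cat > h.py <<'E'
import numpy as np, cv2
from workcell import env
from scipy.spatial.transform import Rotation as R
def RR(q): return R.from_quat([q[1],q[2],q[3],q[0]])
def cloud(name):
    im,d=env.read_camera(name); c=env.get_calibration(name)
    v,u=np.mgrid[0:384,0:512]
    P=np.stack([(u-c['cx'])/c['fx']*d,-(v-c['cy'])/c['fy']*d,-d],-1)
    W=RR(c['orientation']).apply(P.reshape(-1,3)).reshape(384,512,3)+np.array(c['origin'])
    W[d==0]=np.nan
    return im,d,W
def save(n,im): cv2.imwrite('pics/'+n,cv2.cvtColor(im,cv2.COLOR_RGB2BGR))
E
python3 - <<'E'
from h import *
print(env.hold_point_z, env.get_state())
ims=[]
for n in ('scene','top'):
    c=env.get_calibration(n); print(c)
    im,d,W=cloud(n); np.save(n+'.npy',W); save(n+'_0.png',im); ims.append(im)
E
```

```text
pics
0.0187 {'clock': 0.0, 'joint_pos': array([-1.36857303e+00,  3.14000739e-01,  4.49827457e-02,  1.30363835e+00,
        7.79112932e-07,  1.43120204e+00]), 'qvel': array([-9.06177294e-04,  6.12007011e-04,  2.94386042e-04,  4.56850395e-05,
       -1.22709546e-03, -6.46335292e-04]), 'tau': array([-4.21226869e-04, -4.80632222e+01,  2.98530775e+01,  1.95603794e-02,
       -2.44538669e-04, -3.25977858e-07]), 'tcp_pos': array([ 0.19262763, -0.54121633,  0.23041025]), 'orientation': array([-9.29564401e-04,  9.85430183e-01,  1.70077892e-01, -2.87286206e-05]), 'wrist_force': array([-0.24566011,  0.12532644, -1.07042179]), 'ft_torque': array([-0.01726132,  0.01026273,  0.00028708]), 'grip_force': 0.0, 'finger_gap': 0.08533073499949152}
{'fx': 485.92616468037227, 'fy': 485.92616468037227, 'cx': 255.7174570864059, 'cy': 197.29843943123484, 'origin': array([0.06561755, 0.87499044, 0.67785407]), 'orientation': array([-0.20083155, -0.10951705,  0.47161565,  0.85161692])}
{'fx': 429.1335767025532, 'fy': 429.1335767025532, 'cx': 262.18316757809055, 'cy': 192.52059075708664, 'origin': array([ 0.36570101, -0.01132041,  1.08580998]), 'orientation': array([-0.69524135, -0.05063432,  0.03254764,  0.71625155])}
```

View pics/scene_0.png

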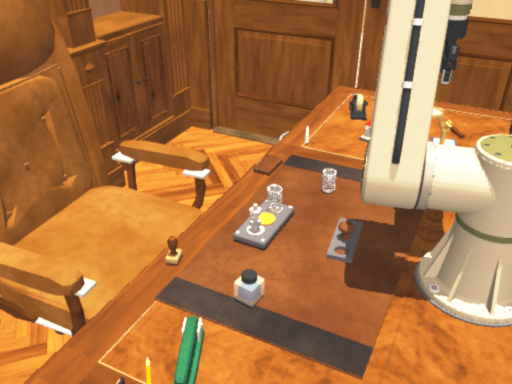

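View pics/top_0.png

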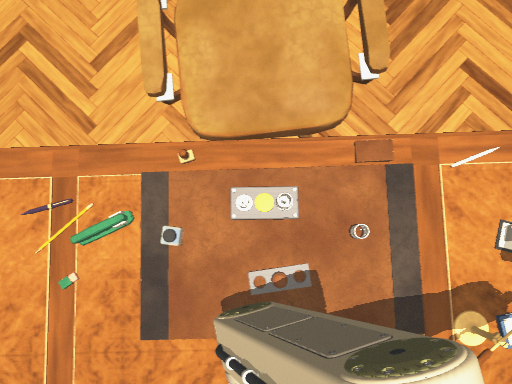

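The scene shows the press (top view centre 264,202), with the bare post at top (244,202) and the sprung post at (284,202). The loose spring is at top (360,231), scene (329,180), and the ink bottle, stamp and card case are well away. Next I'll measure and look at enlarged crops.

```bash
cat > m.py <<'E'
from h import *
W=np.load('top.npy'); im=cv2.cvtColor(cv2.imread('pics/top_0.png'),cv2.COLOR_BGR2RGB)
S=np.load('scene.npy')
def st(W,r,lo,hi,t):
    s=W[r[1]:r[3],r[0]:r[2]].reshape(-1,3); s=s[(s[:,2]>lo)&(s[:,2]<hi)]
    if len(s)<3: print(t,len(s));return
    e=cv2.minAreaRect((s[:,:2]*1000).astype(np.float32))
    print(t,len(s),s.mean(0).round(4),'mid',((s.min(0)+s.max(0))/2).round(4),'ext',np.ptp(s,axis=0).round(4),e)
st(W,(345,215,378,248),.045,.07,'spring top')
st(S,(315,160,345,200),.035,.07,'spring scene')
st(W,(220,175,310,230),.012,.03,'slab')
st(W,(230,185,256,218),.045,.1,'bare post top')
st(S,(235,190,262,240),.04,.1,'bare post scene')
st(W,(270,185,300,218),.06,.1,'sprung')
yel=(im[...,0]>180)&(im[...,1]>170)&(im[...,2]<110)
yel[:180]=0;yel[225:]=0;yel[:,:240]=0;yel[:,290:]=0
print('brass',W[yel].mean(0))
z=lambda i,r,k:cv2.resize(i[r[1]:r[3],r[0]:r[2]],None,fx=k,fy=k,interpolation=cv2.INTER_CUBIC)
sc=cv2.cvtColor(cv2.imread('pics/scene_0.png'),cv2.COLOR_BGR2RGB)
a=z(im,(225,180,255,210+10),10);b=z(im,(345,212,375,252),10);c=z(sc,(235,195,265,235),10);d=z(sc,(315,160,345,200),8)
o=np.zeros((600,800,3),np.uint8)
a=cv2.resize(a,(225,300));b=cv2.resize(b,(225,300));c=cv2.resize(c,(225,300));d=cv2.resize(d,(225,300))
o=np.vstack([np.hstack([a,b]),np.hstack([c,d])]); save('crop1.png',o)
E
python3 m.py
```

```text
spring top 74 [ 0.3886 -0.2201  0.055 ] mid [ 0.3885 -0.2201  0.0549] ext [0.0335 0.0357 0.0178] ((388.4498596191406, -220.06622314453125), (35.83047866821289, 33.21407699584961), 88.62435913085938)
spring scene 156 [ 0.3903 -0.215   0.0463] mid [ 0.3905 -0.2168  0.0457] ext [0.0357 0.041  0.021 ] ((390.6201477050781, -215.63209533691406), (35.57415008544922, 37.63020324707031), 56.78374099731445)
slab 1960 [0.4663 0.0096 0.0213] mid [0.4675 0.0092 0.0211] ext [0.083  0.1695 0.0178] ((467.8392639160156, 9.116867065429688), (168.8447265625, 82.09588623046875), 89.40044403076172)
bare post top 107 [0.4671 0.0593 0.0748] mid [0.4679 0.0598 0.07  ] ext [0.0257 0.0264 0.0495] ((468.3140869140625, 59.872337341308594), (26.439313888549805, 24.14857292175293), 43.1314811706543)
bare post scene 209 [0.4681 0.0677 0.0651] mid [0.4688 0.0644 0.0657] ext [0.0261 0.0286 0.0512] ((469.52813720703125, 64.99629974365234), (25.04697036743164, 25.68651580810547), 27.80495834350586)
sprung 94 [ 0.467  -0.0406  0.079 ] mid [ 0.4668 -0.0405  0.0763] ext [0.0353 0.0334 0.0322] ((466.8391418457031, -40.48291778564453), (33.08409118652344, 35.480224609375), 88.20196533203125)
brass [0.46130348 0.01888555 0.0249991 ]
```

View pics/crop1.png

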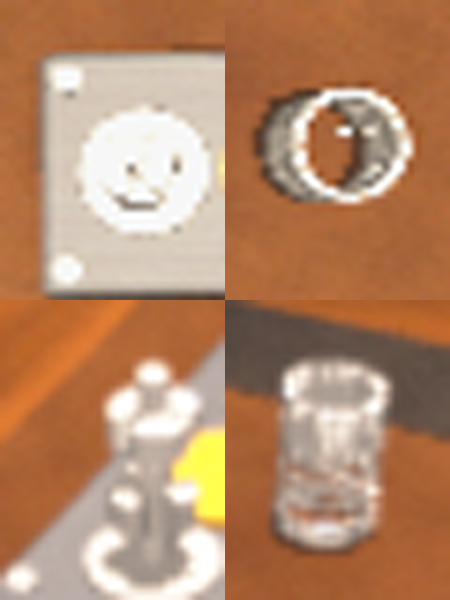

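Crop shows the post's upper collar with dark gaps at about (140,200) and (177,165) in the enlarged top view. The likely tang highlight is near (345,130), seen through the spring's bore. I'll get lug angles from depth.

```bash
cat > a.py <<'E'
from h import *
im=cv2.cvtColor(cv2.imread('pics/top_0.png'),cv2.COLOR_BGR2RGB)
c=env.get_calibration('top')
def proj(p,c):
    q=RR(c['orientation']).inv().apply(np.array(p)-c['origin']); return np.array([c['cx']+c['fx']*q[0]/-q[2], c['cy']-c['fy']*q[1]/-q[2]])
W=np.load('top.npy')
g=im.mean(2).astype(np.float32)
cx,cy=.4673,.0595
for r in (.009,.0115):
  print('collar r',r)
  for a in range(-180,180,15):
    p=proj([cx+r*np.cos(np.radians(a)),cy+r*np.sin(np.radians(a)),.079],c)
    v=cv2.getRectSubPix(g,(1,1),(float(p[0]),float(p[1])))[0,0]
    print(a,int(v),(W[int(round(p[1])),int(round(p[0])),2]*1000).round(),end=' | ')
  print()
print('spring foot ctr',proj([.3886,-.219,.0015],c),proj([.3886,-.219,.058],c))
for r in (.0095,.012,.014):
  print('tang r',r)
  for a in range(-180,180,15):
    p=proj([.3886+r*np.cos(np.radians(a)),-.219+r*np.sin(np.radians(a)),.0015],c)
    v=cv2.getRectSubPix(g,(1,1),(float(p[0]),float(p[1])))[0,0]
    print(a,int(v),(W[int(round(p[1])),int(round(p[0])),2]*1000).round(),end=' | ')
  print()
s=W[215:248,345:378]; print(np.round(s[...,2]*1000)[2:30,2:30].astype(int))
print(g[217:245,347:375].astype(int))
print(np.round(W[190:216,232:258,2]*1000).astype(int)); print(g[190:216,232:258].astype(int))
print(proj([cx,cy,.079],c))
E
python3 a.py
```

```text
collar r 0.009
-180 244 50.0 | -165 243 51.0 | -150 244 76.0 | -135 247 82.0 | -120 247 78.0 | -105 246 78.0 | -90 246 78.0 | -75 247 81.0 | -60 246 81.0 | -45 241 53.0 | -30 243 80.0 | -15 247 80.0 | 0 247 74.0 | 15 246 80.0 | 30 246 78.0 | 45 245 80.0 | 60 246 48.0 | 75 246 79.0 | 90 246 81.0 | 105 246 81.0 | 120 247 77.0 | 135 247 78.0 | 150 246 75.0 | 165 242 70.0 | 
collar r 0.0115
-180 245 51.0 | -165 247 51.0 | -150 216 78.0 | -135 245 80.0 | -120 243 82.0 | -105 208 81.0 | -90 222 77.0 | -75 245 77.0 | -60 247 52.0 | -45 246 52.0 | -30 245 80.0 | -15 247 79.0 | 0 247 75.0 | 15 247 79.0 | 30 247 80.0 | 45 244 82.0 | 60 245 23.0 | 75 246 81.0 | 90 246 82.0 | 105 246 78.0 | 120 246 77.0 | 135 243 80.0 | 150 246 79.0 | 165 225 79.0 | 
spring foot ctr [356.64270024 231.54882428] [361.19710563 230.91194804]
tang r 0.0095
-180 176 1.0 | -165 121 1.0 | -150 112 1.0 | -135 107 -0.0 | -120 104 -3.0 | -105 104 -0.0 | -90 105 -0.0 | -75 112 2.0 | -60 164 2.0 | -45 135 3.0 | -30 108 -0.0 | -15 109 1.0 | 0 125 2.0 | 15 185 58.0 | 30 238 58.0 | 45 212 52.0 | 60 170 37.0 | 75 162 44.0 | 90 1
[... 28211 characters left out ...]
05 203 204 203 202
  203 204 203 205 203 204 202 203]
 [202 201 198 202 204 204 203 205 204 204 204 202 204 203 206 203 206 205
  205 206 206 205 205 205 208 207]
 [221 241 241 204 200 200 198 199 200 199 199 200 201 202 202 201 199 199
  200 201 200 200 197 199 200 198]
 [241 247 247 247 199 200 201 201 202 202 203 203 204 201 204 205 205 204
  203 203 204 201 204 205 203 203]]
[242.63030372 200.64583488]a.py:24: RuntimeWarning: invalid value encountered in cast
  s=W[215:248,345:378]; print(np.round(s[...,2]*1000)[2:30,2:30].astype(int))
a.py:26: RuntimeWarning: invalid value encountered in cast
  print(np.round(W[190:216,232:258,2]*1000).astype(int)); print(g[190:216,232:258].astype(int))
```

Upper gaps are at about 65°, -55° and -175° (world). The tang is at about -58°, so it is already nearly aligned with a gap. The plan is to grip with the fingers along world y (tool yaw 92°) on the flats.

```bash
cat > go.py <<'E'
import sys; from h import *
# target x y z yaw(deg of tool x)
s=env.get_state(); t=list(map(float,sys.argv[1:]))
Ro=RR(s['orientation'])
d=Ro.inv().apply(np.array(t[:3])-s['tcp_pos'])*100
y=np.radians(t[3]); M=np.array([[np.cos(y),np.sin(y),0],[np.sin(y),-np.cos(y),0],[0,0,-1]])
rv=(Ro.inv()*R.from_matrix(M)).as_rotvec(degrees=True)
print('turn',rv.round(1),'shift cm',d.round(2),'F',s['wrist_force'].round(2),'t',s['clock'],'j6',s['joint_pos'][5].round(2),'tcp',s['tcp_pos'].round(4))
E
python3 go.py .389 -.219 .12 92
```

```text
turn [ -0.1  -0.1 -72.4] shift cm [ 29.3  -23.76  11.09] F [-0.03 -0.08  0.65] t 0.1 j6 1.43 tcp [ 0.1926 -0.5413  0.2305]
```

>>> carry_out:
  steps:
    - [[0,0,-10],[4,-3.4,1],0]
    - [[0,0,-20],[8,-6.8,2],0]
    - [[0,0,-30],[12,-10,4],0]
    - [[0,0,-40],[16,-13,6],0]
    - [[0,0,-50],[20,-16.5,8],0]
    - [[0,0,-60],[24,-20,10],0]
    - [[0,0,-70],[28,-23,11],0]
    - [[0,0,-72.4],[29.3,-23.8,11.1],0]
  force: 30

```text
clock: 1.1
tcp_pos: [0.3889, -0.2165, 0.1192]
orientation: [-0.001, 0.693, 0.721, -0.0]
wrist_force: [-0.5, -0.2, -0.6]
finger_gap: 0.0853
grip_force: 0.0
```

```bash
python3 go.py .389 -.219 .0275 92
python3 - <<'E'
from h import *
im,d,W=cloud('scene'); save('s2.png',im[60:330,150:470])
E
```

```text
turn [-0.1 -0.1  0.3] shift cm [-0.27  0.01  9.17] F [-0.51 -0.17 -0.6 ] t 1.1 j6 0.84 tcp [ 0.3889 -0.2165  0.1192]
```

View pics/s2.png

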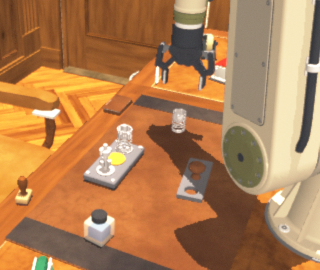

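The gripper is above the spring (181,120 in the crop) with nothing in the way. I'll descend and grip.

>>> carry_out:
  steps:
    - [[0,0,0],[0,0,2],0]
    - [[0,0,0],[0,0,4],0]
    - [[0,0,0],[0,0,6],0]
    - [[0,0,0],[0,0,7.5],0]
    - [[0,0,0],[0,0,8.6],0]
    - [[0,0,0],[0,0,9.0],0]
    - [[0,0,0],[0,0,9.1],0]
    - [[0,0,0],[0,0,9.1],0]

```text
clock: 2.15
tcp_pos: [0.3893, -0.2197, 0.0297]
orientation: [0.0, 0.695, 0.719, -0.0]
wrist_force: [0.1, -0.3, 0.3]
finger_gap: 0.0851
grip_force: 0.0
```

```bash
python3 go.py .389 -.219 .0275 92
```

```text
turn [ 0.  0. -0.] shift cm [ 0.07 -0.03  0.22] F [ 0.14 -0.25  0.34] t 2.15 j6 0.84 tcp [ 0.3893 -0.2197  0.0297]
```

Well placed; close gently, let it settle.

>>> carry_out:
  steps:
    - [[0,0,0],[0,0,0.2],60]
    - [[0,0,0],[0,0,0.2],100]
    - [[0,0,0],[0,0,0.2],140]
    - [[0,0,0],[0,0,0.2],180]
    - [[0,0,0],[0,0,0.2],200]
    - [[0,0,0],[0,0,0.2],200]
    - [[0,0,0],[0,0,0.2],200]
    - [[0,0,0],[0,0,0.2],200]
  force: 30

```text
clock: 3.15
tcp_pos: [0.3891, -0.2194, 0.0273]
orientation: [0.0, 0.695, 0.719, 0.0]
wrist_force: [1.1, 0.4, 1.4]
finger_gap: 0.0353
grip_force: 32.7
```

```bash
python3 go.py .389 -.219 .14 92
```

```text
turn [ 0.  0. -0.] shift cm [ 4.000e-02 -1.000e-02 -1.127e+01] F [1.13 0.39 1.41] t 3.15 j6 0.84 tcp [ 0.3891 -0.2194  0.0273]
```

>>> carry_out:
  steps:
    - [[0,0,0],[0,0,-2],200]
    - [[0,0,0],[0,0,-4],200]
    - [[0,0,0],[0,0,-6],200]
    - [[0,0,0],[0,0,-8],200]
    - [[0,0,0],[0,0,-10],200]
    - [[0,0,0],[0,0,-11.5],200]
    - [[0,0,0],[0,0,-12.5],200]
    - [[0,0,0],[0,0,-12.5],200]

```text
clock: 4.15
tcp_pos: [0.3892, -0.2196, 0.1526]
orientation: [0.0, 0.695, 0.719, -0.0]
wrist_force: [0.6, 0.8, -1.4]
finger_gap: 0.0353
grip_force: 32.5
```

```bash
python3 go.py .4675 .0595 .151 92; python3 go.py .389 -.219 .14 92
python3 - <<'E'
from h import *
im,d,W=cloud('top'); 
save('t2.png',cv2.resize(im[170:260,220:400],None,fx=4,fy=4,interpolation=cv2.INTER_CUBIC))
E
```

```text
turn [ 0.  0. -0.] shift cm [27.62  8.79  0.14] F [ 0.57  0.78 -1.37] t 4.15 j6 0.84 tcp [ 0.3892 -0.2196  0.1526]
turn [ 0.  0. -0.] shift cm [ 0.06 -0.01  1.26] F [ 0.57  0.78 -1.37] t 4.15 j6 0.84 tcp [ 0.3892 -0.2196  0.1526]
```

>>> carry_out:
  steps:
    - [[0,0,0],[4,1.2,0],200]
    - [[0,0,0],[8,2.5,0],200]
    - [[0,0,0],[12,3.8,0],200]
    - [[0,0,0],[16,5.1,0],200]
    - [[0,0,0],[20,6.4,0],200]
    - [[0,0,0],[24,7.6,0],200]
    - [[0,0,0],[27,8.6,0],200]
    - [[0,0,0],[27.6,8.8,0],200]

```text
clock: 5.2
tcp_pos: [0.4671, 0.061, 0.1513]
orientation: [-0.001, 0.694, 0.72, -0.001]
wrist_force: [0.0, -0.6, -0.9]
finger_gap: 0.0356
grip_force: 32.5
```

```bash
python3 - <<'E'
from h import *
z=lambda i:cv2.resize(i,None,fx=5,fy=5,interpolation=cv2.INTER_CUBIC)
im,d,W=cloud('scene'); np.save('s3.npy',W); save('s3.png',z(im[140:250,220:300]))
E
python3 go.py .468 .0595 .125 92
```

```text
turn [-0.1 -0.   0.1] shift cm [-0.13  0.09  2.64] F [-0.22 -0.18 -0.11] t 5.25 j6 1.49 tcp [0.4671 0.0607 0.1514]
```

View pics/s3.png

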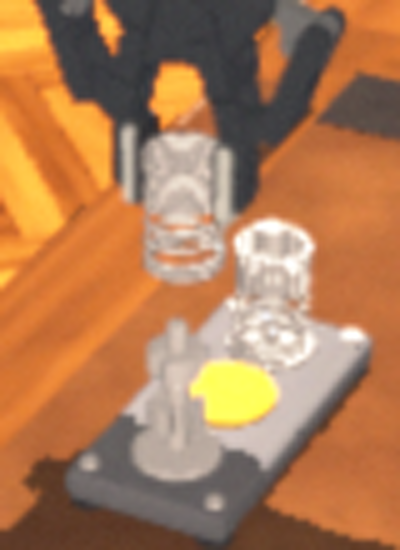

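The spring hangs above the post. In the crop, the spring foot's centre is near (182,265), the rod top is at (177,325) and the seat centre at (177,455). I'll check alignment by projection.

Run:
```python
from h import *
c=env.get_calibration('scene')
def proj(p):
    q=RR(c['orientation']).inv().apply(np.array(p)-c['origin']); return np.array([c['cx']+c['fx']*q[0]/-q[2], c['cy']-c['fy']*q[1]/-q[2]]).round(1)
for p in ([.4671,.0607,.124],[.4671,.0607,.15],[.468,.0595,.124],[.468,.0595,.092],[.468,.0595,.079],[.468,.0595,.024],[.478,.0595,.092],[.468,.0695,.092]): print(p,proj(p), ((proj(p)-[220,140])*5).round())
im=cv2.imread('pics/s3.png'); g=cv2.cvtColor(im,cv2.COLOR_BGR2HSV)
for r in range(140,290,8)  :
    s=np.where(g[r,100:260,1]<70)[0]+100; print(r,s.min() if len(s) else 0,s.max() if len(s) else 0,end=' | ')
print()
for r in range(320,480,8):
    s=np.where((g[r,120:230,1]<40)&(g[r,120:230,2]>130))[0]+120; print(r,s.min() if len(s) else 0,s.max() if len(s) else 0,end=' | ')
```

```text
[0.4671, 0.0607, 0.124] [256.4 191.4] [182. 257.]
[0.4671, 0.0607, 0.15] [256.5 181.1] [182. 205.]
[0.468, 0.0595, 0.124] [256.3 191. ] [182. 255.]
[0.468, 0.0595, 0.092] [256.3 203.3] [182. 317.]
[0.468, 0.0595, 0.079] [256.2 208.2] [181. 341.]
[0.468, 0.0595, 0.024] [256.2 228.2] [181. 441.]
[0.478, 0.0595, 0.092] [252.3 202.2] [162. 311.]
[0.468, 0.0695, 0.092] [254.3 205.5] [172. 328.]
140 117 259 | 148 117 256 | 156 117 257 | 164 117 256 | 172 117 255 | 180 119 255 | 188 125 254 | 196 127 251 | 204 146 245 | 212 149 237 | 220 164 231 | 228 148 259 | 236 155 259 | 244 147 259 | 252 147 259 | 260 146 259 | 268 149 259 | 276 161 259 | 284 238 259 | 
320 212 229 | 328 173 229 | 336 169 229 | 344 154 229 | 352 155 229 | 360 154 201 | 368 158 195 | 376 154 191 | 384 152 181 | 392 143 182 | 400 137 186 | 408 130 197 | 416 126 198 | 424 136 201 | 432 139 229 | 440 133 229 | 448 131 229 | 456 132 222 | 464 134 219 | 472 142 211 |
```

Run:
```python
from h import *
T=np.load('top.npy'); S=np.load('scene.npy'); S3=np.load('s3.npy')
def pr(t,W,r,lo,hi):
    s=W[r[1]:r[3],r[0]:r[2]].reshape(-1,3); s=s[(s[:,2]>lo)&(s[:,2]<hi)]
    c,rad=cv2.minEnclosingCircle((s[:,:2]*1000).astype(np.float32)); print(t,len(s),'mean',s.mean(0).round(4),'mid',((s.min(0)+s.max(0))/2).round(4),'circ',np.round(c,1),round(rad,1))
pr('top rod',T,(230,185,256,218),.086,.1)
pr('top collar',T,(230,185,256,218),.074,.085)
pr('top sprung',T,(270,185,300,218),.074,.086)
pr('top sprung rod',T,(270,185,300,218),.086,.1)
pr('scene rod',S,(235,190,262,240),.086,.1)
pr('scene collar top',S,(235,190,262,240),.076,.083)
pr('top loose rim',T,(345,215,378,248),.053,.063)
pr('scene loose rim',S,(315,160,345,200),.055,.063)
im,_,W=cloud('top'); 
# same image circle of seat at z 24 and slab in the top image
pr('held spring scene',S3,(245,165,268,198),.124,.15)
```

```text
top rod 15 mean [0.4686 0.0597 0.092 ] mid [0.4687 0.0601 0.0922] circ [468.9  60.1] 4.8
top collar 64 mean [0.4679 0.0595 0.0792] mid [0.4688 0.0598 0.0791] circ [468.3  59.7] 13.3
top sprung 57 mean [ 0.467  -0.041   0.0801] mid [ 0.4668 -0.0405  0.0796] circ [466.8 -40.4] 17.9
top sprung rod 17 mean [ 0.4669 -0.0391  0.0889] mid [ 0.4686 -0.0357  0.0892] circ [469.3 -35. ] 10.2
scene rod 15 mean [0.4694 0.0646 0.0893] mid [0.4701 0.0655 0.0891] circ [469.5  64.8] 5.7
scene collar top 54 mean [0.4685 0.0659 0.0782] mid [0.4693 0.0635 0.0795] circ [469.3  63.3] 13.7
top loose rim 54 mean [ 0.3886 -0.2195  0.0569] mid [ 0.3885 -0.2201  0.057 ] circ [ 388.8 -220.1] 18.1
scene loose rim 5 mean [ 0.3997 -0.2215  0.0557] mid [ 0.3941 -0.2174  0.0556] circ [ 392.4 -217.4] 16.2
held spring scene 146 mean [0.4645 0.0688 0.1341] mid [0.4662 0.0644 0.1371] circ [466.4  64.2] 19.3
```

```bash
python3 go.py .4693 .0603 .110 93
```

```text
turn [-0.1  0.  -0.9] shift cm [0.04 0.25 4.15] F [-0.   -1.12 -1.13] t 5.3 j6 1.49 tcp [0.4669 0.0598 0.1515]
```

>>> carry_out:
  steps:
    - [[0,0,-1],[0.04,0.24,0],200]
    - [[0,0,-1],[0.04,0.24,0.8],200]
    - [[0,0,-1],[0.04,0.24,1.6],200]
    - [[0,0,-1],[0.04,0.24,2.3],200]
    - [[0,0,-1],[0.04,0.24,3.0],200]
    - [[0,0,-1],[0.04,0.24,3.6],200]
    - [[0,0,-1],[0.04,0.24,4.0],200]
    - [[0,0,-1],[0.04,0.24,4.1],200]

```text
clock: 6.3
tcp_pos: [0.4697, 0.06, 0.111]
orientation: [-0.0, 0.688, 0.725, -0.0]
wrist_force: [-0.1, -0.1, -0.7]
finger_gap: 0.0355
grip_force: 32.5
```

```bash
python3 go.py .4693 .0603 .095 93
```

```text
turn [-0.  0. -0.] shift cm [ 0.03 -0.04  1.6 ] F [-0.13 -0.13 -0.73] t 6.3 j6 1.48 tcp [0.4697 0.06   0.111 ]
```

>>> carry_out:
  steps:
    - [[0,0,0],[0,0,0.2],200]
    - [[0,0,0],[0,0,0.4],200]
    - [[0,0,0],[0,0,0.6],200]
    - [[0,0,0],[0,0,0.7],200]
    - [[0,0,0],[0,0,0.8],200]
    - [[0,0,0],[0,0,0.9],200]
    - [[0,0,0],[0,0,0.9],200]
    - [[0,0,0],[0,0,0.9],200]

```text
clock: 7.3
tcp_pos: [0.4698, 0.06, 0.1023]
orientation: [0.0, 0.688, 0.725, -0.0]
wrist_force: [0.2, -0.2, -1.4]
finger_gap: 0.0357
grip_force: 32.5
```

```bash
python3 go.py .4693 .0603 .095 93; python3 -c "
from h import *
print(env.get_state()['ft_torque'])"
```

```text
turn [-0.  0. -0.] shift cm [ 0.03 -0.05  0.73] F [ 0.16 -0.22 -1.38] t 7.3 j6 1.48 tcp [0.4698 0.06   0.1023]
[0.03042871 0.03036866 0.03101284]
```

No snag at 4 mm below the collar top, so the tang is in the gap. I'll go down to between the collars (foot about 57 mm).

>>> carry_out:
  steps:
    - [[0,0,0],[0,0,0.2],200]
    - [[0,0,0],[0,0,0.5],200]
    - [[0,0,0],[0,0,0.8],200]
    - [[0,0,0],[0,0,1.1],200]
    - [[0,0,0],[0,0,1.4],200]
    - [[0,0,0],[0,0,1.7],200]
    - [[0,0,0],[0,0,1.75],200]
    - [[0,0,0],[0,0,1.75],200]

```text
clock: 8.3
tcp_pos: [0.4698, 0.06, 0.0848]
orientation: [0.0, 0.688, 0.725, -0.0]
wrist_force: [-0.3, -0.2, -1.2]
finger_gap: 0.0353
grip_force: 32.5
```

```bash
python3 go.py .4698 .06 .084 153
```

```text
turn [ -0.   0. -60.] shift cm [-0.    0.    0.08] F [-0.34 -0.21 -1.23] t 8.3 j6 1.48 tcp [0.4698 0.06   0.0848]
```

>>> carry_out:
  steps:
    - [[0,0,-8],[0,0,0.05],200]
    - [[0,0,-16],[0,0,0.05],200]
    - [[0,0,-24],[0,0,0.05],200]
    - [[0,0,-32],[0,0,0.05],200]
    - [[0,0,-40],[0,0,0.05],200]
    - [[0,0,-48],[0,0,0.05],200]
    - [[0,0,-56],[0,0,0.05],200]
    - [[0,0,-60],[0,0,0.05],200]

```text
clock: 9.3
tcp_pos: [0.4703, 0.06, 0.0846]
orientation: [0.001, 0.232, 0.973, 0.0]
wrist_force: [0.5, -0.2, -1.1]
finger_gap: 0.0352
grip_force: 32.5
```

```bash
python3 go.py .4698 .06 .073 153;  python3 -c "
from h import *
print(env.get_state()['ft_torque'])"
```

```text
turn [0.  0.1 0.1] shift cm [ 0.04 -0.02  1.16] F [ 0.48 -0.24 -1.06] t 9.3 j6 0.43 tcp [0.4703 0.06   0.0846]
[ 0.05100911 -0.14616501  0.02122906]
```

Free rotation. Descend gently to 5–6 mm below the lower collar top.

>>> carry_out:
  steps:
    - [[0,0,0],[0,0,0.2],200]
    - [[0,0,0],[0,0,0.4],200]
    - [[0,0,0],[0,0,0.6],200]
    - [[0,0,0],[0,0,0.8],200]
    - [[0,0,0],[0,0,0.9],200]
    - [[0,0,0],[0,0,1.0],200]
    - [[0,0,0],[0,0,1.1],200]
    - [[0,0,0],[0,0,1.1],200]

```text
clock: 10.3
tcp_pos: [0.47, 0.0602, 0.0733]
orientation: [0.0, 0.234, 0.972, 0.0]
wrist_force: [1.0, 1.7, 0.3]
finger_gap: 0.0355
grip_force: 32.6
```

```bash
python3 go.py .4698 .06 .0513 153;  python3 -c "
from h import *
print(env.get_state()['ft_torque'])"
```

```text
turn [ 0.  0. -0.] shift cm [ 0.01 -0.02  2.2 ] F [0.97 1.68 0.34] t 10.3 j6 0.43 tcp [0.47   0.0602 0.0733]
[ 6.11695204e-01 -2.93226044e-01 -4.75126048e-04]
```

>>> carry_out:
  steps:
    - [[0,0,0],[0,0,0.1],200]
    - [[0,0,0],[0,0,0.2],200]
    - [[0,0,0],[0,0,0.2],200]
    - [[0,0,0],[0,0,0.2],200]
    - [[0,0,0],[0,0,0.2],200]
    - [[0,0,0],[0,0,0.2],200]
    - [[0,0,0],[0,0,0.2],200]
    - [[0,0,0],[0,0,0.2],200]

```text
clock: 11.3
tcp_pos: [0.47, 0.0601, 0.0713]
orientation: [0.0, 0.234, 0.972, 0.0]
wrist_force: [2.1, 3.5, -1.0]
finger_gap: 0.0357
grip_force: 32.6
```

```bash
python3 go.py .4698 .06 .0513 153;  python3 -c "
from h import *
for i in range(1): print(env.get_state()['ft_torque'])"
```

```text
turn [ 0.  0. -0.] shift cm [ 0.01 -0.02  2.  ] F [ 2.12  3.46 -0.97] t 11.3 j6 0.43 tcp [0.47   0.0601 0.0713]
[ 0.93540334 -0.60910055  0.02313736]
```

Vertically free, but a sideways load is growing as the rigid upper part meets the collar. I'll ease toward the force (about tool +y).

>>> carry_out:
  steps:
    - [[0,0,0],[0,0.04,0],200]
    - [[0,0,0],[0,0.08,0],200]
    - [[0,0,0],[0,0.08,0],200]
    - [[0,0,0],[0,0.08,0],200]
    - [[0,0,0],[0,0.08,0.1],200]
    - [[0,0,0],[0,0.08,0.1],200]
    - [[0,0,0],[0,0.08,0.1],200]
    - [[0,0,0],[0,0.08,0.1],200]

```text
clock: 12.3
tcp_pos: [0.4698, 0.0606, 0.0701]
orientation: [-0.0, 0.234, 0.972, -0.0]
wrist_force: [0.9, 0.5, -0.6]
finger_gap: 0.0355
grip_force: 32.5
```

```bash
python3 go.py .4698 .06 .0513 153;  python3 -c "
from h import *
for i in range(1): print(env.get_state()['ft_torque'])"
```

```text
turn [-0. -0. -0.] shift cm [-0.03 -0.05  1.88] F [ 0.9   0.52 -0.6 ] t 12.3 j6 0.43 tcp [0.4698 0.0606 0.0701]
[ 0.09485873 -0.12469273  0.02539555]
```

Load gone. Continue down in stages.

>>> carry_out:
  steps:
    - [[0,0,0],[0,0.02,0.15],200]
    - [[0,0,0],[0,0.02,0.3],200]
    - [[0,0,0],[0,0.02,0.45],200]
    - [[0,0,0],[0,0.02,0.6],200]
    - [[0,0,0],[0,0.02,0.7],200]
    - [[0,0,0],[0,0.02,0.8],200]
    - [[0,0,0],[0,0.02,0.8],200]
    - [[0,0,0],[0,0.02,0.8],200]

```text
clock: 13.3
tcp_pos: [0.4703, 0.0609, 0.0623]
orientation: [0.0, 0.234, 0.972, -0.0]
wrist_force: [-0.0, -0.1, -0.3]
finger_gap: 0.0356
grip_force: 32.5
```

```bash
python3 go.py .4698 .06 .0513 153;  python3 -c "
from h import *
for i in range(1): print(env.get_state()['ft_torque'])"
```

```text
turn [-0.  0. -0.] shift cm [ 0.  -0.1  1.1] F [-0.   -0.14 -0.28] t 13.3 j6 0.43 tcp [0.4703 0.0609 0.0623]
[-0.00537238  0.02262778 -0.014365  ]
```

>>> carry_out:
  steps:
    - [[0,0,0],[0,0,0.2],200]
    - [[0,0,0],[0,0,0.4],200]
    - [[0,0,0],[0,0,0.6],200]
    - [[0,0,0],[0,0,0.8],200]
    - [[0,0,0],[0,0,0.9],200]
    - [[0,0,0],[0,0,1.0],200]
    - [[0,0,0],[0,0,1.1],200]
    - [[0,0,0],[0,0,1.1],200]

```text
clock: 14.3
tcp_pos: [0.4703, 0.0609, 0.0513]
orientation: [0.0, 0.234, 0.972, -0.0]
wrist_force: [0.1, -0.5, 0.3]
finger_gap: 0.0358
grip_force: 32.7
```

```bash
python3 go.py .4698 .06 .0513 153;  python3 -c "
from h import *
for i in range(1): print(env.get_state()['ft_torque'])"
```

```text
turn [-0.  0. -0.] shift cm [ 0.  -0.1  0. ] F [ 0.11 -0.55  0.27] t 14.3 j6 0.43 tcp [0.4703 0.0609 0.0513]
[-0.01994467  0.13802851 -0.02613215]
```

>>> carry_out:
  steps:
    - [[0,0,0],[0,0,0.1],200]
    - [[0,0,0],[0,0,0.2],200]
    - [[0,0,0],[0,0,0.25],200]
    - [[0,0,0],[0,0,0.25],200]
    - [[0,0,0],[0,0,0.25],200]
    - [[0,0,0],[0,0,0.25],200]
    - [[0,0,0],[0,0,0.25],200]
    - [[0,0,0],[0,0,0.25],200]

```text
clock: 15.3
tcp_pos: [0.4703, 0.0609, 0.0488]
orientation: [0.0, 0.234, 0.972, -0.0]
wrist_force: [-0.9, 0.5, 3.0]
finger_gap: 0.0354
grip_force: 33.1
```

```bash
python3 go.py .4698 .06 .0513 153
python3 - <<'E'
from h import *
im,d,W=cloud('scene'); save('s4.png',cv2.resize(im[160:250,220:300],None,fx=6,fy=6,interpolation=cv2.INTER_CUBIC))
E
```

```text
turn [-0.  0. -0.] shift cm [ 0.   -0.1  -0.25] F [-0.91  0.5   3.01] t 15.3 j6 0.43 tcp [0.4703 0.0609 0.0488]
```

View pics/s4.png

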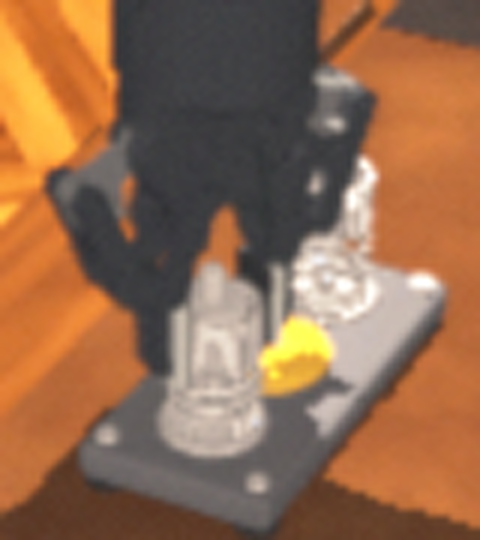

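The spring's foot rests on the seat ring (212,430 in the crop), with the rod showing above its top. The force rose to about 3 N at seat height, so it is home. I'll ease off and release.

>>> carry_out:
  steps:
    - [[0,0,0],[0,0,-0.1],200]
    - [[0,0,0],[0,0,-0.2],200]
    - [[0,0,0],[0,0,-0.2],200]
    - [[0,0,0],[0,0,-0.2],130]
    - [[0,0,0],[0,0,-0.2],80]
    - [[0,0,0],[0,0,-0.2],40]
    - [[0,0,0],[0,0,-0.2],20]
    - [[0,0,0],[0,0,-0.2],20]

```text
clock: 16.35
tcp_pos: [0.4702, 0.0609, 0.0507]
orientation: [-0.0, 0.234, 0.972, -0.0]
wrist_force: [-0.5, 0.3, -0.1]
finger_gap: 0.0786
grip_force: 0.0
```

>>> carry_out:
  steps:
    - [[0,0,0],[0,0,0],20]
    - [[0,0,0],[0,0,-1],20]
    - [[0,0,0],[0,0,-3],20]
    - [[0,0,0],[0,0,-6],20]
    - [[0,0,0],[0,0,-9],20]
    - [[0,0,0],[0,0,-12],20]
    - [[0,0,0],[0,0,-15],20]
    - [[0,0,0],[0,0,-15],20]

```text
clock: 17.35
tcp_pos: [0.472, 0.0609, 0.2038]
orientation: [0.003, 0.234, 0.972, 0.001]
wrist_force: [-0.3, 0.5, -0.8]
finger_gap: 0.0785
grip_force: 0.0
```

Run:
```python
from h import *
im,d,W=cloud('scene'); save('s5.png',cv2.resize(im[160:250,220:300],None,fx=6,fy=6,interpolation=cv2.INTER_CUBIC))
s=W[190:240,235:275].reshape(-1,3)
s=s[(s[:,1]>.03)&(s[:,1]<.1)&(s[:,2]>.07)&(s[:,2]<.1)]
print(np.histogram(s[:,2],bins=np.arange(.07,.101,.003)))
```

```text
(array([15, 38, 62, 22,  5,  5, 11,  2,  0,  0]), array([0.07 , 0.073, 0.076, 0.079, 0.082, 0.085, 0.088, 0.091, 0.094,
       0.097, 0.1  ]))
```

View pics/s5.png

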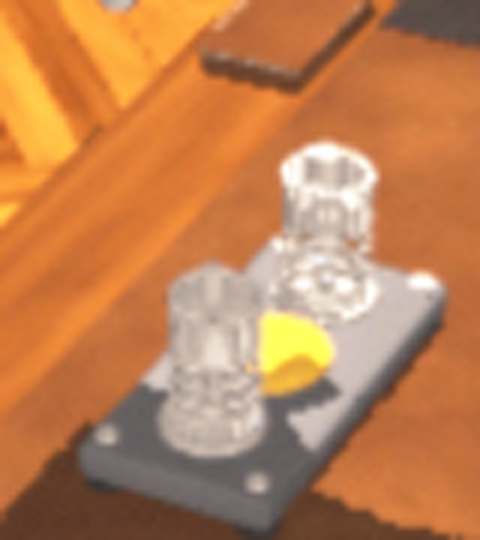

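The spring stands free and upright on the seat with its top at about 82 mm, level with the other one, and the gripper is clear. Handing in.

```bash
python3 -c "
from workcell import env
print(env.hand_in())"
```

```text
the job is handed in; nothing more can be done
None
```

The spring is fully home on the bare post's seat and released; I never pressed harder than about 4 N, nothing else on the desk was touched, and the job was handed in at about 17 s of the 72 s allowed.

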